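# Pin the seeder's tray carriage to its drive bar

## Robot

A 6-joint arm with a two-finger parallel gripper is mounted at the origin on the work surface. World frame = base frame: x ahead of the robot, y to its left, z up, the work surface at z = 0. Lengths are in m, angles in degrees, forces in N, time in s.
With the tool pointing down it reaches from about 0.4 to 0.825 m from the base axis. Payload 7 kg.
Tool frame: the origin (TCP) lies at the very end of the fingers, on their centre line; the grasp point (between the pads) lies 19 mm behind it; z points along the fingers, y is the direction in which the jaws open and shut (so a half turn about z gives the same grasp; the last joint's range is limited). The gripper opens to 88 mm and grips with 3 to 60 N. Pads are 19 mm wide; open, the fingers measure 130 mm over their backs; the gripper's body (78 mm by 193 mm) begins 47 mm behind the grasp point.
Start: joints at [91.507, 20.546, 0.682, 0, -70.136, -16.507], TCP at [0.175, 0.652, 0.227] pointing down, gripper open.
Joint ranges: [-176.03, 176.03], [-82.01, 121.73], [-58.28, 71.71], [-173.87, 95.51], [-174.79, -0.11], [-173.66, 173.66]. Speed limits (degrees/s): [136.94, 136.94, 172.46, 180, 180, 180].

## Interface

Orientations are given as [roll, pitch, yaw] about the fixed x, y, z axes, in that order (R = Rz(yaw) Ry(pitch) Rx(roll)).
In Python, from plant import telemetry, snapshot, calibration, workorder gives the robot as it stands. The module is installed in compiled form; this text tells all that it offers.
- The arm moves only by the tool step_arm, never from a script. Its argument "plan" is text: rows parted by semicolons, each of 7 numbers parted by spaces: the finger opening in cm, from 0 to 8.76, then the shift along the tool's x, y, z in cm, then the turn, a rotation vector about the tool's x, y, z in degrees. A call has 1 to 12 rows; each row shifts and turns the commanded pose from where the row before left it, along the tool's axes as they then stand; what a row does not reach is not made up. A row lasts 1/12 s, in which the tool goes at most 41.7 mm and 7.16 degrees, less where a joint would pass 70% of its speed; a pose out of reach is approached as far as the arm can. A call with a gripper value outside its range is refused whole. The fingers move at their own pace and stop on an object; the grip force is fixed at half the most. Time passes only in rows, so rows that do not move let the fingers close. It gives the time, the measured TCP pose, the force and the opening at its end, in the units of the state.
- telemetry.get_obs(): the state, without advancing time (a new reading comes with each control period).
- snapshot(name): name is "scene" or "side" or "wrist"; returns the picture (480x640x3 uint8, blue, green, red); there is no depth.
- calibration(name): a dict with "K" (3x3 intrinsics, pixels), "camera_from_world" (4x4, takes a point from world to camera coordinates). Camera axes: x right, y up, looking along -z (the intrinsics and any distortion apply to the point x, -y, -z); pixel columns grow to the right and rows downward; lengths in m; the calibration is good to about 2 mm. The wrist camera is an equidistant fisheye: a pixel r from the principal point sees the ray r / f radians off the axis. A picture is of the moment at which its call begins: read the wrist's pose just before it. calibration takes no time and is no camera call; for the wrist camera it gives the pose at the moment of the call.
- workorder.close_job(): hands the job in, once; it reports no verdict.
The state is a dict: "clock": time; "joint_pos": joint angles; "qvel": joint speeds; "tau": joint torques, N m; "tool_pos": TCP position; "orientation": TCP orientation; "force": force on the tool from outside, world axes, zero at the start; "moment": the same for the moment, N m; "opening": finger opening in m.
Only numpy, scipy, OpenCV 4.12 (cv2) and the standard library are available. Lean on these libraries where they do the work, as an engineer would, in place of code of your own. Each camera call takes 0.05 s, during which the arm holds its last target.

## Task

Couple the seeder's tray carriage to its drive bar: put the red-handled coupling pin from the rack into the hole of the carriage's yellow fork, rest it lightly on the drive bar and ease the carriage slowly towards the green drive box until you feel it find the bar's hidden hole. Then push it gently down through bar and fork until its collar sits fully home and let go. Do not force the pin or jerk the sown tray, and leave the blue stop pins and the other things on the bench where they are.

Things in the scene. Friction and masses are not known exactly. Their poses are not given: they have to be found in the camera images.
- coupling_pin_grip (a point): Coupling pin, 110 g: the one with a red grip (round, 18 mm wide, 46 mm high). This point is the grip's centre, on the axis: 27 mm above the underside and 23 mm above the top of the steel collar (26 mm wide, 4 mm thick) under the grip. z runs up the axis. It starts upright in one of the rack's holes, its collar on the top plate, and comes out straight up.
- coupling_pin_nose (a point): Lower end of the coupling pin's steel shank, on the axis, 68 mm below the grip's centre. The shank is round, 12 mm wide and reaches 41 mm below the collar's underside; its last 3 mm taper to this flat nose, 9 mm wide.
- stop_pin_a_grip (a point): First of two spare tray-stop pins with blue grips, to be left alone: grip and collar as on the coupling pin, but a shank of only 24 mm. Stands in a hole of the rack. This point is the centre of its grip, 27 mm above the collar's underside.
- stop_pin_b_grip (a point): Second blue tray-stop pin, same as the first, in another hole of the rack, to be left alone.
- pin_rack: Steel rack fixed to the bench: top plate 215 x 50 mm, its top 60 mm above the bench, with three holes of 14 mm at x = -75, 0 and +75 mm on its x axis (its long axis). Origin: centre of its underside, on the bench. Which pin is in which hole varies.
- seeder: Bench-top seeder, fixed. Origin: on the bench, right under the place the fork's hole has when joint carriage is 0. Its y axis runs along its two rods, away from the green drive box (y = -195 to -110 mm, x = -140 to 140 mm, 116 mm high with its knob; motor behind it to y = -246 mm) to the seed bridge (275 mm high, at y = 360 mm).
- bar_gland (a point): Where the flat steel drive bar (36 mm wide, 8 mm thick) comes out of the drive box: 110 mm from the seeder's origin in -y, at the height of the bar's top face, 69.5 mm above the bench (9.5 mm below the fork's top face). The bar is braked and does not move. It runs in +y on the line x = 0 between the fork's plates and always lies under the fork's hole; its own hole: see fork_hole.
- fork_hole (a point): Centre of the hole in the carriage's yellow fork, in its top face, 79 mm above the bench; moves with the carriage; axes as the seeder's. The drive bar's one hole (13.6 mm wide) is on the same line x = 0 but hidden under this plate, so not measured: 6 to 42 mm from here at the start, towards the drive box (-y). With the pin home its grip's centre is 27 mm above this point.
- lower_plate_hole (a point): The same fork's lower hole, in the top face of the lower plate, 19 mm straight below fork_hole. Both plates: 8 mm thick, 64 mm wide in x, from y = -55 to +45 mm of the hole, holes 13.6 mm (upper one 17 mm in its top 3 mm); 11 mm gap between them for the drive bar. The sown tray on the carriage begins 69 mm from the hole in +y and is 122 mm high over the bench.
- carriage (a joint): Travel of the tray carriage along the rods, m: 0 at the bridge end of its play, growing as it moves towards the drive box (-y of the seeder), at most 0.047. A push of about 2 to 3 N (more when fast) slides it and it stays where it is left. Starts between 0 and 0.006.
- seed_jar: Glass seed jar, 64 mm across and 85 mm high, standing on the bench; a bystander. Origin: centre of its underside.
- seed_tin: Metal seed tin, 72 mm across and 75 mm high, standing on the bench; a bystander. Origin: centre of its underside.
- dibber: Hand dibber, wooden grip and steel point, 205 mm long, 32 mm thick, lying on the bench; a bystander. Origin: on the bench under its middle.
Not all that is in view belongs to the job. Of the things that look like the part that bears coupling_pin_grip, the smallest one is meant.

How it is judged:
By the outcome, as a careful person would: the job done as asked, in the order asked, and still so for the second after the job is handed in, with the robot touching nothing.
It also fails if it takes over 67 s, if anything falls off the work surface, if the arm or the gripper's body presses on something with over 40 N, if the wrist force passes 120 N, or if a joint passes its speed limit or range.

## Working session

There is one attempt and no reset: what is moved stays moved. The work goes in short steps, Python scripts to look and compute and a tool call to move; the robot and the scene stay as the last step left them, time stands still between calls to the robot, and variables do not carry over. Pictures are saved under pics/ and viewed, and the job is handed in when it is done.

Besides the shell and the picture viewer there is one more tool, called as name(argument=value, ...), one argument or row to a line, values as JSON. step_arm: Moves the arm, as the interface text tells. Its arguments: {"type":"object","properties":{"plan":{"type":"string"}},"required":["plan"]}

```bash
mkdir -p pics; ls; python3 - <<'E'
from plant import telemetry, snapshot, calibration
import cv2
o=telemetry.get_obs(); print(o)
for n in ("scene","side","wrist"):
    c=calibration(n); print(n,{k:(v.tolist() if hasattr(v,'tolist') else v) for k,v in c.items()})
    cv2.imwrite(f"pics/{n}0.png",snapshot(n))
E
```

```text
pics
{'clock': 0.0, 'joint_pos': array([ 9.15073893e+01,  2.05925309e+01,  6.34719110e-01, -1.92800017e-02,
       -7.01346042e+01, -1.65077388e+01]), 'qvel': array([0.02013557, 0.02005987, 0.08860828, 0.010709  , 0.07820783,
       0.02200855]), 'tau': array([-5.05669523e-04, -5.82726645e+01,  2.93059945e+01,  6.99714527e+00,
        6.96104922e-03, -1.46141033e-04]), 'tool_pos': array([0.17460146, 0.65153938, 0.22562013]), 'orientation': array([ 1.79906243e+02, -8.88465155e-03, -1.50069084e+01]), 'force': array([ 0.71689778, -0.88379597, -0.24412152]), 'moment': array([-0.02305481, -0.03985773,  0.01494305]), 'opening': 0.08781631241955234}
scene {'K': [[477.66597971817845, 0.0, 320.75772241612736], [0.0, 477.66597971817845, 242.0567971828996], [0.0, 0.0, 1.0]], 'camera_from_world': [[0.29866492795153965, 0.9543411651159444, -0.005674625700735529, 0.0472505402077548], [-0.5712005304226146, 0.18351660314661927, 0.8000322558587559, 0.2870112932468091], [0.7645451032193098, -0.23570022684475306, 0.5999301527750599, -1.3401037588854148], [0.0, 0.0, 0.0, 1.0]]}
side {'K': [[557.7765640592405, 0.0, 316.832207023816], [0.0, 557.7765640592405, 236.313648769731], [0.0, 0.0, 1.0]], 'camera_from_world': [[-0.8846528031826616, -0.4661950203235059, 0.007184764897003788, 0.42344869839738686], [0.3219538984392522, -0.5996493658430776, 0.7326433820923813, -0.37602194653887366], [-0.33724635669021985, 0.6504481847692107, 0.6805747966459027, -0.5872116756551955], [0.0, 0.0, 0.0, 1.0]]}
wrist {'K': [[371.64829954431775, 0.0, 317.85593428785205], [0.0, 371.64829954431775, 240.4809695826928], [0.0, 0.0, 1.0]], 'camera_from_world': [[-0.2595667962080354, -0.9657233350439542, 0.0018757552822020456, 0.6739079716085993], [0.9260170082293336, -0.24944484285556773, -0.283319203095652, 0.03699006593932056], [0.2740758631771328, -0.07180327655715701, 0.9590238321852934, -0.39180858889415665], [0.0, 0.0, 0.0, 1.0]]}
```

View pics/scene0.png

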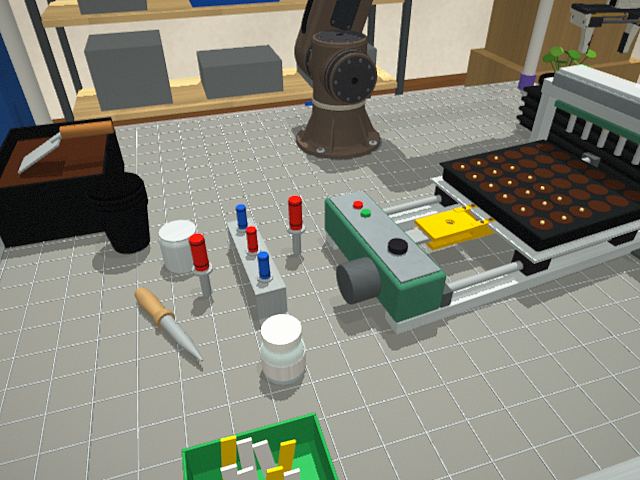

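View pics/side0.png

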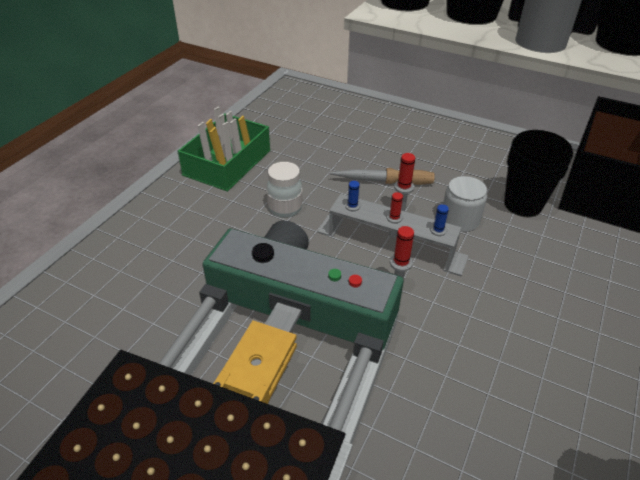

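View pics/wrist0.png

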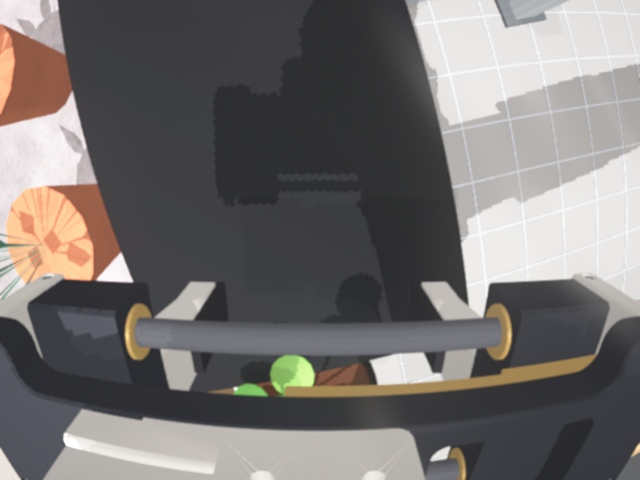

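Three red-handled pins could be meant: scene (199,252), (252,240) and (295,213), which match side (406,172), (396,207) and (404,246). The one at scene (252,240) is the smallest and stands in the rack between the blue pins. I'll check it in a crop and triangulate.

```bash
cat > h.py <<'E'
import numpy as np, cv2
from plant import telemetry, snapshot, calibration
def ray(n,uv,c=None):
    c=c or calibration(n); K=np.array(c["K"]);T=np.array(c["camera_from_world"])
    x=(uv[0]-K[0,2])/K[0,0]; y=(uv[1]-K[1,2])/K[1,1]
    if n=="wrist":
        r=np.hypot(x,y); s=np.sin(r)/r if r>1e-9 else 1; d=np.array([x*s,-y*s,-np.cos(r)])
    else: d=np.array([x,-y,-1.])
    R=T[:3,:3]; d=R.T@d; return -R.T@T[:3,3], d/np.linalg.norm(d)
def tri(rs):
    A=sum(np.eye(3)-np.outer(d,d) for o,d in rs); b=sum((np.eye(3)-np.outer(d,d))@o for o,d in rs)
    p=np.linalg.solve(A,b); return p,[round(1000*np.linalg.norm((np.eye(3)-np.outer(d,d))@(p-o)),1) for o,d in rs]
def plane(r,z): o,d=r; return o+d*(z-o[2])/d[2]
def proj(n,p,c=None):
    c=c or calibration(n); K=np.array(c["K"]);T=np.array(c["camera_from_world"])
    q=T[:3,:3]@p+T[:3,3]; q=np.array([q[0],-q[1],-q[2]])
    if n=="wrist":
        th=np.arctan2(np.hypot(q[0],q[1]),q[2]); v=q[:2]/np.hypot(q[0],q[1])*th
    else: v=q[:2]/q[2]
    return K[0,0]*v+K[:2,2]
def blobs(img,col,amin=30):
    hsv=cv2.cvtColor(img,cv2.COLOR_BGR2HSV); H,S,V=cv2.split(hsv)
    m={"red":((H<8)|(H>172))&(S>150)&(V>60),"blue":(H>105)&(H<130)&(S>130)&(V>50),"yellow":(H>18)&(H<33)&(S>150)&(V>90)}[col].astype(np.uint8)
    n,l,st,ce=cv2.connectedComponentsWithStats(m)
    out=[]
    for i in range(1,n):
        if st[i,4]>=amin:
            ys,xs=np.nonzero(l==i); r=cv2.minAreaRect(np.c_[xs,ys].astype(np.float32))
            out.append((np.round(ce[i],1).tolist(),st[i].tolist(),[round(a,1) for a in r[1]]))
    return out
E
python3 - <<'E'
from h import *
for n in("scene","side"):
    im=cv2.imread(f"pics/{n}0.png")
    for c in("red","blue","yellow"): 
        for b in blobs(im,c): print(n,c,b)
a=cv2.imread("pics/scene0.png"); b=cv2.imread("pics/side0.png")
cv2.imwrite("pics/crop0.png",np.hstack([cv2.resize(a[180:320,170:320],(400,373),interpolation=2),cv2.resize(b[140:280,320:470],(400,373),interpolation=2)]))
cv2.imwrite("pics/crop1.png",np.hstack([cv2.resize(a[190:260,400:500],(400,280),interpolation=2),cv2.resize(b[310:410,200:310],(400,364),interpolation=2)[:280]]))
E
```

```text
scene red ([295.0, 212.3], [289, 196, 13, 34, 405], [33.0, 12.0])
scene red ([357.7, 204.5], [353, 201, 10, 8, 63], [7.0, 9.0])
scene red ([251.7, 238.8], [246, 226, 12, 27, 236], [25.9, 9.4])
scene red ([198.6, 251.8], [189, 234, 20, 37, 501], [37.2, 14.7])
scene blue ([224.5, 1.9], [190, 0, 89, 7, 370], [6.0, 88.0])
scene blue ([10.9, 97.8], [0, 33, 36, 115, 1823], [114.0, 35.0])
scene blue ([527.0, 79.7], [519, 73, 17, 16, 75], [15.3, 15.0])
scene blue ([241.3, 216.2], [236, 205, 11, 24, 209], [23.7, 8.9])
scene blue ([263.6, 264.7], [257, 252, 13, 27, 268], [26.4, 11.0])
scene yellow ([605.5, 14.0], [592, 13, 32, 4, 76], [3.0, 31.0])
scene yellow ([452.6, 226.9], [414, 204, 82, 46, 1980], [34.1, 80.3])
scene yellow ([228.1, 450.3], [221, 435, 16, 32, 419], [31.0, 15.0])
scene yellow ([282.6, 460.7], [266, 439, 30, 41, 613], [20.3, 48.2])
side red ([406.2, 170.0], [399, 153, 16, 36, 409], [13.0, 35.2])
side red ([395.9, 205.0], [390, 193, 13, 26, 235], [10.0, 25.6])
side red ([403.6, 245.0], [394, 227, 20, 38, 527], [15.6, 38.2])
side red ([355.0, 280.3], [349, 275, 13, 12, 120], [11.6, 11.2])
side blue ([353.1, 193.2], [348, 181, 11, 26, 227], [9.2, 25.3])
side blue ([440.7, 217.4], [434, 205, 14, 27, 258], [10.3, 26.9])
side yellow ([243.6, 129.7], [238, 117, 11, 27, 137], [26.1, 5.7])
side yellow ([215.4, 142.0], [207, 120, 18, 44, 291], [45.2, 7.4])
side yellow ([258.0, 361.3], [216, 321, 80, 82, 3763], [55.5, 80.1])
```

View pics/crop0.png

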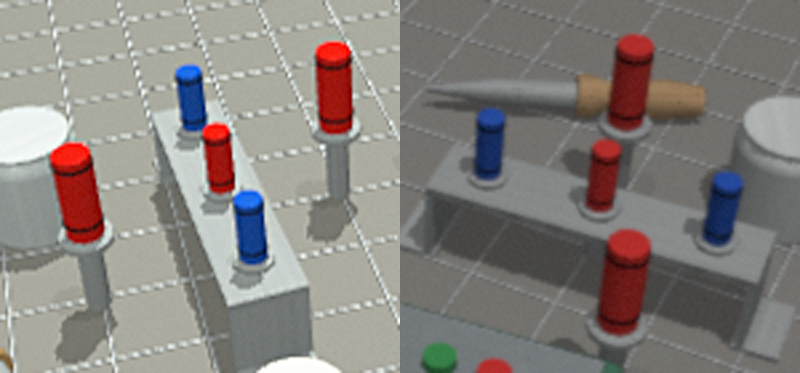

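View pics/crop1.png

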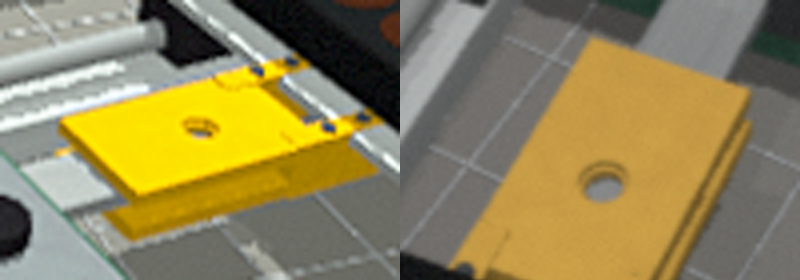

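The crops show three red pins. The middle one, at scene (251.7,238.8) and side (395.9,205), is clearly smaller, sits in the rack's centre hole and has a blue pin on each side. The two larger red pins stand outside the rack. The fork hole is at scene (450,222) and side (256,360).

```bash
python3 - <<'E'
from h import *
P={"pin":((251.7,238.8),(395.9,205)),"blueA":((241.3,216.2),(440.7,217.4)),"blueB":((263.6,264.7),(353.1,193.2)),"bigL":((198.6,251.8),(406.2,170)),"bigR":((295,212.3),(403.6,245)),"hole":((450.2,221.7),(256.1,360.3)),"redbtn":((357.7,204.5),(355,280.3))}
for k,(a,b) in P.items():
    p,e=tri([ray("scene",a),ray("side",b)]); print(k,p.round(4),e,"r",np.hypot(*p[:2]).round(3))
r=ray("scene",P["hole"][0]);print(plane(r,.079),plane(ray("side",P["hole"][1]),.079))
E
```

```text
pin [ 0.5082 -0.3326  0.0876] [np.float64(0.3), np.float64(0.3)] r 0.607
blueA [ 0.4333 -0.3376  0.0876] [np.float64(0.3), np.float64(0.3)] r 0.549
blueB [ 0.5832 -0.3275  0.0876] [np.float64(0.2), np.float64(0.2)] r 0.669
bigL [ 0.5258 -0.4232  0.094 ] [np.float64(0.2), np.float64(0.2)] r 0.675
bigR [ 0.4606 -0.2428  0.0941] [np.float64(0.3), np.float64(0.3)] r 0.521
hole [0.5532 0.026  0.0773] [np.float64(0.8), np.float64(0.8)] r 0.554
redbtn [ 0.4902 -0.132   0.1072] [np.float64(0.3), np.float64(0.3)] r 0.508
[0.55597869 0.02500593 0.079     ] [0.55195168 0.02622182 0.079     ]
```

```bash
python3 - <<'E'
from h import *
for n,s in(("c1",((415,221.2),(295.7,335.3))),("c2",((433.7,238.7),(252.3,321)))):
    p,e=tri([ray("scene",s[0]),ray("side",s[1])]);print(n,p.round(4),e, plane(ray("scene",s[0]),.079).round(4),plane(ray("side",s[1]),.079).round(4))
# big pin tops: top rim centre px
for n,a,b in(("bigL",(196.5,236.5),(407.2,155)),("bigR",(295,197.7),(404.8,229.5)),("pin",(250.7,228),(396.5,194.5))):
    p,e=tri([ray("scene",a),ray("side",b)]);print(n,p.round(4),e)
a=cv2.imread("pics/side0.png");b=cv2.imread("pics/scene0.png")
cv2.imwrite("pics/crop2.png",np.hstack([cv2.resize(a[220:400,200:420],(400,327),interpolation=2),cv2.resize(b[170:330,310:530],(400,291),interpolation=2).__getitem__(slice(0,291)).copy() if 0 else cv2.resize(b[170:350,310:530],(400,327),interpolation=2)]))
E
```

```text
c1 [ 0.529  -0.0329  0.0751] [np.float64(0.8), np.float64(0.8)] [ 0.5348 -0.0354  0.079 ] [ 0.527  -0.0311  0.079 ]
c2 [ 0.591  -0.0264  0.0764] [np.float64(0.5), np.float64(0.5)] [ 0.5937 -0.0287  0.079 ] [ 0.59   -0.0243  0.079 ]
bigL [ 0.5274 -0.4217  0.1258] [np.float64(0.2), np.float64(0.2)]
bigR [ 0.462  -0.2417  0.1258] [np.float64(0.1), np.float64(0.1)]
pin [ 0.509  -0.3319  0.1102] [np.float64(0.3), np.float64(0.3)]
```

View pics/crop2.png

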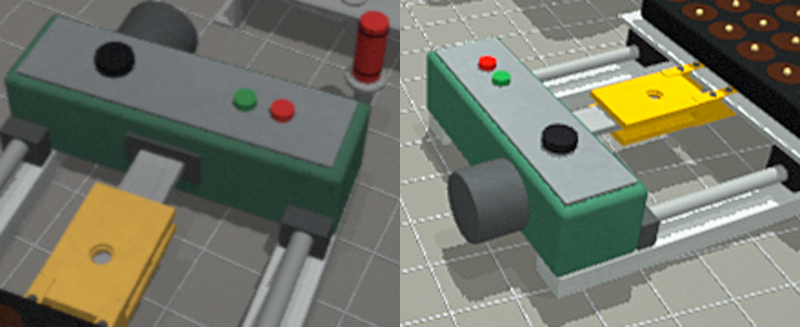

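step_arm(
  plan="8.7 0 0 -3.6 0 0 -5.5; 8.7 0 0 -3.6 0 0 -5.5; 8.7 0 0 -3.6 0 0 -5.5; 8.7 0 0 -3.6 0 0 -5.5; 8.7 1.8 3.7 0 0 0 0; 8.7 1.8 3.7 0 0 0 0; 8.7 1.8 3.7 0 0 0 0; 8.7 1.8 3.7 0 0 0 0; 8.7 1.8 3.7 0 0 0 0; 8.7 1.8 3.7 0 0 0 0; 8.7 1.8 3.7 0 0 0 0; 8.7 1.8 3.7 0 0 0 0",
)

```text
clock: 1.15
tool_pos: [0.3542, 0.3737, 0.3706]
orientation: [-180.0, -0.0, 7.0]
force: [0.3, 0.7, -0.4]
opening: 0.0871
```

step_arm(
  plan="8.7 1.85 3.7 0 0 0 0; 8.7 1.85 3.7 0 0 0 0; 8.7 1.85 3.7 0 0 0 0; 8.7 1.85 3.7 0 0 0 0; 8.7 1.85 3.7 0 0 0 0; 8.7 1.85 3.7 0 0 0 0; 8.7 1.85 3.7 0 0 0 0; 8.7 1.85 3.7 0 0 0 0; 8.7 1.85 3.7 0 0 0 0; 8.7 1.85 3.7 0 0 0 0; 8.7 0 0 3.5 0 0 0; 8.7 0 0 3.5 0 0 0",
)

```text
clock: 2.15
tool_pos: [0.5842, 0.0288, 0.3006]
orientation: [-180.0, -0.2, 6.8]
force: [0.4, 0.3, -1.7]
opening: 0.087
```

```bash
python3 - <<'E'
from h import *
c=calibration("wrist"); np.save("cw1.npy",np.array(c["camera_from_world"]))
im=snapshot("wrist");cv2.imwrite("pics/w1.png",im);print(telemetry.get_obs()["tool_pos"],telemetry.get_obs()["force"])
E
```

```text
[0.57949671 0.02950187 0.29128725] [ -4.36382172  -0.56058317 -10.28205243]
```

View pics/w1.png

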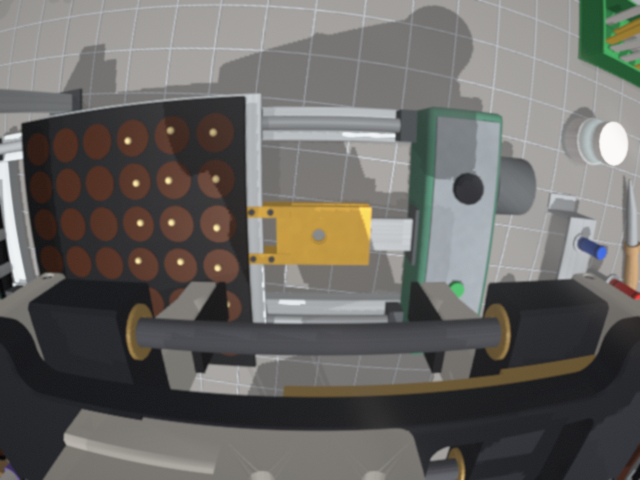

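Wrist view from above the fork: fork hole near (319,235), yellow plate spanning x 277–371 and y 205–265, box on the right, tray on the left.

```bash
python3 - <<'E'
from h import *
im=cv2.imread("pics/w1.png"); c=calibration("wrist"); c=dict(c); c["camera_from_world"]=np.load("cw1.npy")
cv2.imwrite("pics/w1c.png",cv2.resize(im[190:280,260:430],(800,424),interpolation=cv2.INTER_CUBIC))
hsv=cv2.cvtColor(im,cv2.COLOR_BGR2HSV);H,S,V=cv2.split(hsv)
m=((H>15)&(H<35)&(S>120)&(V>60)).astype(np.uint8); 
# edges of plate between cols 285..360
up=[];lo=[]
for u in range(285,362,3):
    ys=np.nonzero(m[195:290,u])[0]+195; up.append((u,ys.min()-.5));lo.append((u,ys.max()+.5))
for e in(up,lo):
    q=np.array([plane(ray("wrist",p,c),.079)[:2] for p in e]); vx,vy,x0,y0=cv2.fitLine(q.astype(np.float32),cv2.DIST_HUBER,0,.001,.001).ravel()
    print("yaw",np.degrees(np.arctan2(-vx,vy)) ,x0,y0)
# hole dark contour
g=m[222:250,305:335]; n,l,st,ce=cv2.connectedComponentsWithStats((1-g).astype(np.uint8)); print(st[1:],ce[1:]+[305,222])
E
```

```text
yaw -174.27394 0.58988434 0.031581566
yaw -174.36754 0.521712 0.024630932
[[  7   7  13  12 124]] [[318.16935484 234.50806452]]
```

View pics/w1c.png

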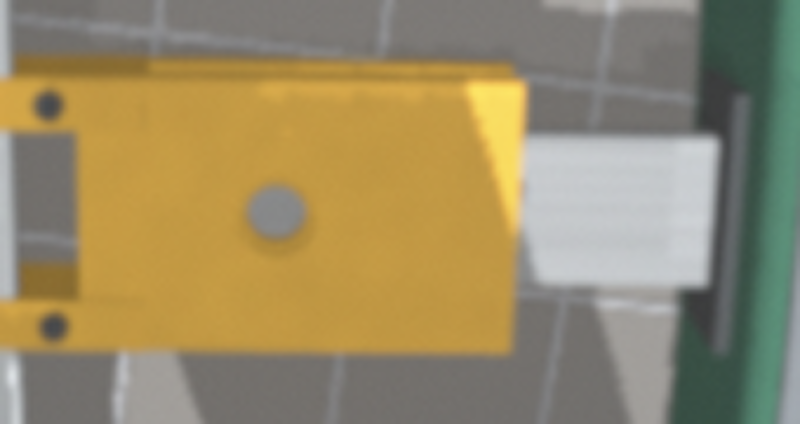

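```bash
python3 - <<'E'
from h import *
c=dict(calibration("wrist")); c["camera_from_world"]=np.load("cw1.npy")
w=ray("wrist",(318.6,235.9),c); print(plane(w,.079).round(4))
s=ray("scene",(450.2,221.7));d=ray("side",(256.1,360.3))
print(tri([w,s]),tri([w,d]),tri([w,s,d]))
# edge pair of top plate & front edge
for uv in((260+527/4.706,190+80/4.711),(260+512/4.706,190+353/4.711)): print(plane(ray("wrist",uv,c),.079).round(4))
# pins in wrist?
p=np.array([.5082,-.3326,.0876]);print(proj("wrist",p,c))
o=telemetry.get_obs();print(o["tool_pos"],o["orientation"],o["force"])
E
```

```text
[0.5538 0.0245 0.079 ]
(array([0.55425351, 0.02513126, 0.07831029]), [np.float64(0.9), np.float64(0.9)]) (array([0.55308546, 0.02451982, 0.07617298]), [np.float64(0.2), np.float64(0.2)]) (array([0.5533584 , 0.02534058, 0.0772945 ]), [np.float64(0.9), np.float64(1.3), np.float64(0.6)])
[ 0.5917 -0.0275  0.079 ]
[ 0.5274 -0.0341  0.079 ]
[577.77420501 300.72730672]
[0.57949671 0.02950187 0.29128725] [-179.94404109    0.58074953    6.77663147] [ -4.36382172  -0.56058317 -10.28205243]
```

step_arm(
  plan="8.7 -0.6 1.9 0 0 0 0; 8.7 -1.3 3.8 0 0 0 0; 8.7 -1.3 3.8 0 0 0 0; 8.7 -1.3 3.8 0 0 0 0; 8.7 -1.3 3.8 0 0 0 0; 8.7 -1.3 3.8 0 0 0 0; 8.7 -1.3 3.8 0 0 0 0; 8.7 -1.3 3.8 0 0 0 0; 8.7 -1.2 3.4 1.0 0 0 0; 8.7 -0.8 2.1 3.0 0 0 0; 8.7 -0.3 0.8 3.0 0 0 0; 8.7 0 0 1 0 0 1.2",
)

```text
clock: 3.2
tool_pos: [0.5032, -0.3297, 0.2167]
orientation: [-179.8, 0.3, 5.6]
force: [-0.5, 1.4, -1.4]
opening: 0.087
```

step_arm(
  plan="8.7 0 0 0 0 0 0; 8.7 0 0 0 0 0 0; 8.7 0 0 0 0 0 0",
)

```text
clock: 3.45
tool_pos: [0.5072, -0.3286, 0.2228]
orientation: [179.9, -0.1, 5.9]
force: [0.4, 0.0, 0.6]
opening: 0.0869
```

```bash
python3 - <<'E'
from h import *
c=dict(calibration("wrist")); im=snapshot("wrist");cv2.imwrite("pics/w2.png",im)
for b in blobs(im,"red"): print(b)
o=telemetry.get_obs();print(o["clock"],o["tool_pos"],o["orientation"],o["force"])
print(proj("wrist",np.array([.5082,-.3326,.0876]),c),proj("wrist",np.array([.5082,-.3326,.11]),c))
E
```

```text
([425.5, 213.1], [415, 202, 27, 29, 393], [20.8, 26.1])
([443.9, 227.2], [429, 212, 30, 31, 720], [30.0, 29.0])
([322.3, 217.7], [315, 215, 15, 7, 43], [14.2, 5.6])
([90.9, 231.7], [82, 222, 19, 20, 279], [17.7, 17.7])
([322.1, 232.6], [312, 222, 21, 22, 361], [21.0, 20.0])
([212.3, 268.2], [188, 251, 43, 33, 838], [26.2, 47.6])
3.5 [ 0.50720077 -0.32854265  0.22288067] [ 1.79908291e+02 -1.59253046e-01  5.90627479e+00] [ 0.16999065 -0.27814347  0.44735924]
[322.51246565 227.10221875] [322.91049922 234.37476517]
```

View pics/w2.png

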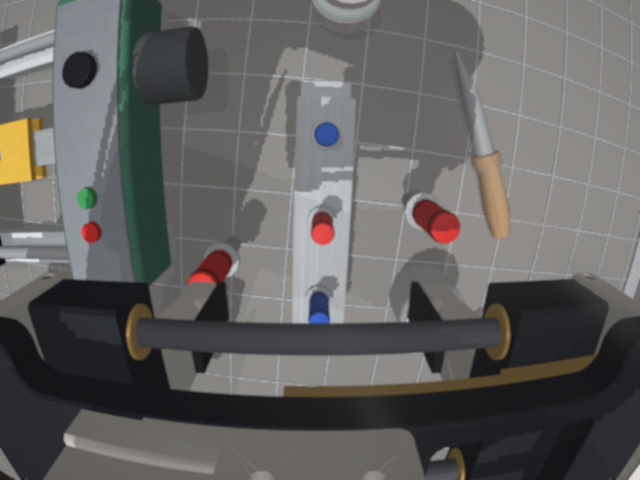

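The pin matches its predicted place: predicted top (323,234), seen (322,233). I'll descend with the jaws narrowed to 5 cm.

step_arm(
  plan="5 0.06 0.4 2 0 0 0; 5 0 0 3.5 0 0 0; 5 0 0 3 0 0 0; 5 0 0 2 0 0 0; 5 0 0 1 0 0 0; 5 0 0 0 0 0 0; 5 0 0 0 0 0 0",
)

```text
clock: 4.08
tool_pos: [0.5078, -0.3329, 0.107]
orientation: [179.9, -0.1, 5.9]
force: [-0.1, -0.5, 1.0]
opening: 0.051
```

```bash
python3 - <<'E'
from h import *
c=dict(calibration("wrist")); im=snapshot("wrist");cv2.imwrite("pics/w3.png",im);cv2.imwrite("pics/s3.png",snapshot("side"))
for b in blobs(im,"red"): print(b)
o=telemetry.get_obs();print(o["clock"],o["tool_pos"],o["orientation"],o["force"],o["opening"])
print(proj("wrist",np.array([.5082,-.3326,.0876]),c),proj("wrist",np.array([.5082,-.3326,.11]),c))
E
```

```text
([459.5, 244.1], [452, 235, 24, 27, 126], [10.4, 33.4])
([479.3, 259.8], [457, 238, 56, 45, 1517], [44.9, 44.8])
([316.3, 270.0], [301, 259, 31, 24, 519], [23.0, 30.0])
([512.6, 274.5], [490, 264, 45, 23, 604], [44.2, 20.5])
([3.1, 281.2], [0, 268, 9, 27, 169], [26.0, 8.0])
([316.0, 297.7], [299, 281, 35, 35, 962], [34.0, 34.0])
4.1833 [ 0.50823925 -0.33326677  0.10778927] [ 1.79904902e+02 -1.69668884e-01  5.84246525e+00] [ 0.89471968 -0.62694437  0.10981634] 0.050186193968532335
[317.14528474 282.5251448 ] [317.10057662 301.18540617]
```

View pics/w3.png

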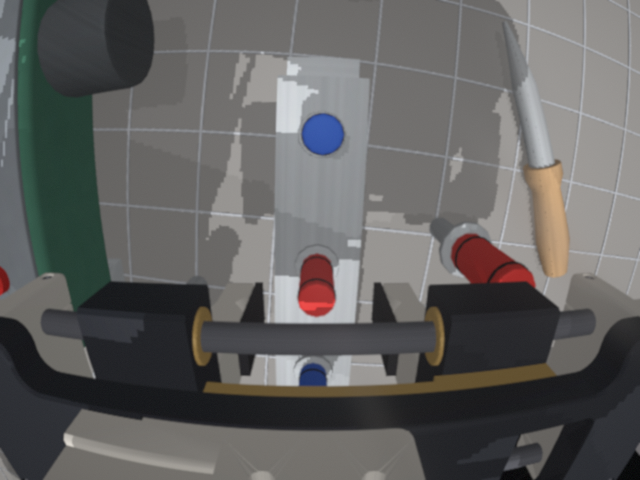

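View pics/s3.png

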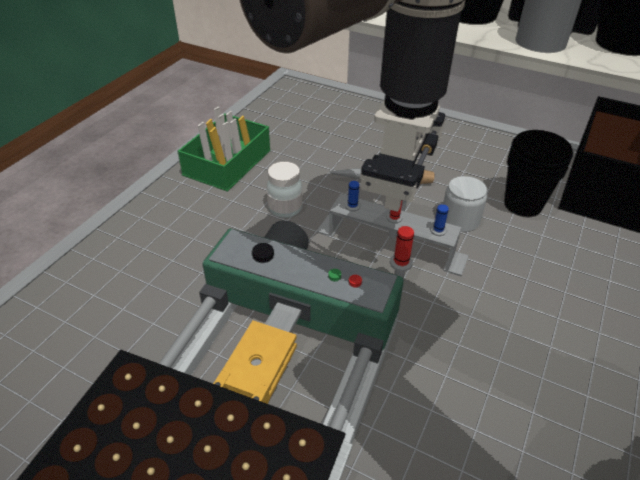

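The pin is centred between the jaws at (316,298). Next I finish the descent and close.

step_arm(
  plan="5 0 0 1.5 0 0 0; 5 0 0 1.2 0 0 0; 5 0 0 0.7 0 0 0; 5 0 0 0.25 0 0 0; 5 0 0 0 0 0 0; 3 0 0 0 0 0 0; 2 0 0 0 0 0 0; 1 0 0 0 0 0 0; 1 0 0 0 0 0 0; 1 0 0 0 0 0 0; 1 0 0 0 0 0 0",
)

```text
clock: 5.1
tool_pos: [0.5068, -0.3329, 0.0693]
orientation: [180.0, -0.0, 5.8]
force: [-0.5, 1.0, 0.8]
opening: 0.0175
```

step_arm(
  plan="1 0 0 0 0 0 0; 1 0 0 -0.5 0 0 0; 1 0 0 -1 0 0 0; 1 0 0 -1.5 0 0 0; 1 0 0 -2 0 0 0; 1 0 0 -2.5 0 0 0; 1 0 0 -2.5 0 0 0; 1 0 0 -1.5 0 0 0; 1 0 0 -0.5 0 0 0; 1 0 0 0 0 0 0; 1 0 0 0 0 0 0",
)

```text
clock: 6.02
tool_pos: [0.5063, -0.3326, 0.1886]
orientation: [-180.0, 0.0, 5.8]
force: [-0.3, 0.1, -0.3]
opening: 0.0175
```

```bash
python3 - <<'E'
from h import *
a=snapshot("side");b=snapshot("scene");cv2.imwrite("pics/lift.png",np.hstack([cv2.resize(a[80:280,300:500],(400,400)),cv2.resize(b[120:320,170:370],(400,400))]))
o=telemetry.get_obs();print(o["clock"],o["tool_pos"],o["orientation"],o["force"],o["opening"])
E
```

```text
6.1167 [ 0.50591614 -0.33252725  0.18760233] [-1.79928755e+02  1.18272900e-01  5.78805021e+00] [-0.54712007  0.61568238 -1.57914857] 0.01751912543873147
```

View pics/lift.png

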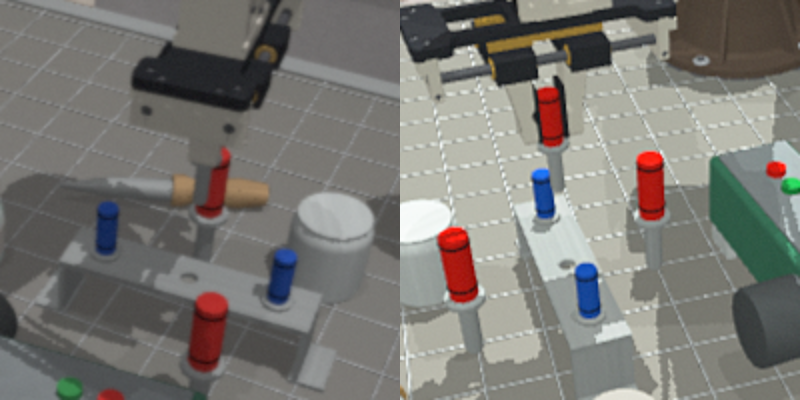

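step_arm(
  plan="1 0.35 -1.5 -1.5 0 0 0; 1 0.7 -3 -1.5 0 0 0; 1 0.82 -3.5 0 0 0 0; 1 0.82 -3.5 0 0 0 0; 1 0.82 -3.5 0 0 0 0; 1 0.82 -3.5 0 0 0 0; 1 0.82 -3.5 0 0 0 0; 1 0.82 -3.5 0 0 0 0; 1 0.82 -3.5 0 0 0 0; 1 0.7 -3 0 0 0 0; 1 0.45 -2 0.5 0 0 0; 1 0.26 -1.16 1.0 0 0 0",
)

```text
clock: 7.12
tool_pos: [0.5532, 0.0276, 0.2036]
orientation: [180.0, -0.0, 5.9]
force: [0.8, -0.8, -1.3]
opening: 0.0176
```

step_arm(
  plan="1 0 0 1.5 0 0 0; 1 0 0 1.5 0 0 0; 1 0 0 0.8 0 0 0; 1 0 0 0 0 0 0; 1 0 0 0 0 0 0; 1 0 0 0 0 0 0",
)

```text
clock: 7.62
tool_pos: [0.5532, 0.0248, 0.1665]
orientation: [180.0, -0.0, 5.8]
force: [-0.4, 0.4, -1.5]
opening: 0.0174
```

```bash
python3 - <<'E'
from h import *
o=telemetry.get_obs()
b=snapshot("scene");a=snapshot("side");cv2.imwrite("pics/a4.png",a);cv2.imwrite("pics/b4.png",b)
cv2.imwrite("pics/over.png",np.hstack([cv2.resize(a[270:420,190:340],(400,400),interpolation=2),cv2.resize(b[120:270,380:530],(400,400),interpolation=2)]))
for n,im in(("side",a),("scene",b)):
    for x in blobs(im,"red"): print(n,x)
print(o["clock"],o["tool_pos"],o["orientation"],o["force"],o["opening"])
E
```

```text
side ([406.1, 170.1], [399, 153, 16, 35, 421], [12.8, 34.7])
side ([403.5, 245.1], [395, 227, 19, 38, 550], [15.6, 38.0])
side ([354.9, 280.3], [349, 275, 13, 12, 116], [11.6, 11.2])
scene ([461.8, 169.9], [455, 156, 13, 28, 196], [8.0, 28.0])
scene ([295.1, 212.3], [289, 196, 13, 34, 406], [33.0, 12.0])
scene ([357.7, 204.5], [353, 201, 10, 8, 63], [7.0, 9.0])
scene ([198.7, 251.8], [189, 234, 20, 37, 504], [37.2, 14.7])
7.6167 [0.55319289 0.02481027 0.16649677] [ 1.79986924e+02 -2.58672933e-02  5.77599787e+00] [-0.3936474   0.35667416 -1.4509152 ] 0.017420311332994032
```

View pics/over.png

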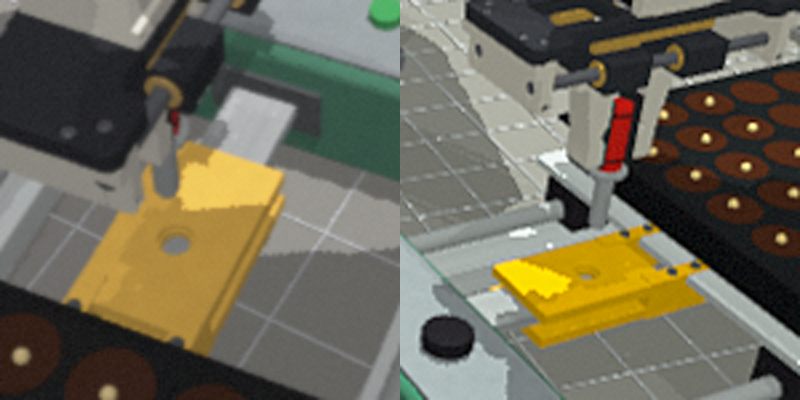

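```bash
python3 - <<'E'
from h import *
print(tri([ray("side",(253.4,341.3)),ray("scene",(454.2,205))]))
p=np.array([.5545,.0248,.1165])
for n in("side","scene"):print(n,[proj(n,p+[0,0,z]).round(1) for z in(0,.041,.068,.091)], "hole now",proj(n,np.array([.5535,.0252,.079])).round(1))
a=cv2.imread("pics/a4.png");b=cv2.imread("pics/b4.png")
cv2.imwrite("pics/over2.png",np.hstack([cv2.resize(a[310:380,220:290],(400,400),interpolation=2),cv2.resize(b[165:235,420:490],(400,400),interpolation=2)]))
E
```

```text
(array([0.555024  , 0.02561177, 0.11495844]), [np.float64(1.5), np.float64(1.5)])
side [array([252.9, 340.7]), array([250.4, 319.4]), array([248.6, 304.4]), array([247.1, 290.9])] hole now [255.5 359.2]
scene [array([453. , 203.9]), array([456.8, 183.9]), array([459.4, 170. ]), array([461.7, 157.7])] hole now [449.6 221. ]
```

View pics/over2.png

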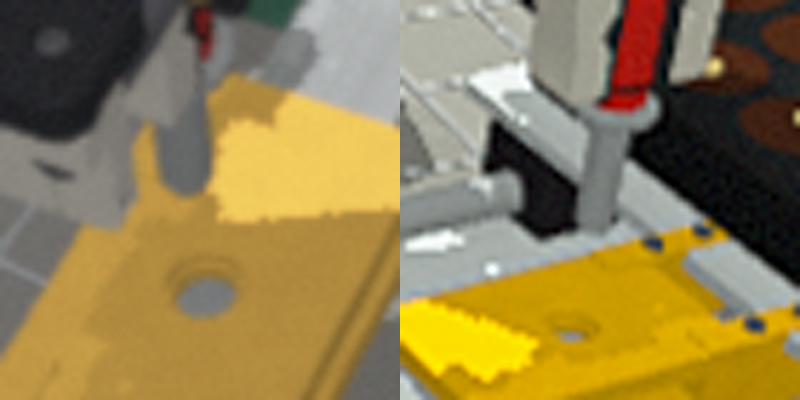

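```bash
python3 - <<'E'
from h import *
N=tri([ray("side",(252.2,342.6)),ray("scene",(454.6,204.6))]);H=tri([ray("side",(255.9,360.4)),ray("scene",(450.5,222.4))])
print(N,H)
E
```

```text
(array([0.55480191, 0.02734902, 0.11503457]), [np.float64(0.7), np.float64(0.7)]) (array([0.55391263, 0.02598055, 0.07636147]), [np.float64(1.2), np.float64(1.2)])
```

step_arm(
  plan="1 -0.05 0.1 0.6 0 0 0; 1 0 0 1 0 0 0; 1 0 0 0.9 0 0 0; 1 0 0 0.5 0 0 0; 1 0 0 0 0 0 0; 1 0 0 0 0 0 0",
)

```text
clock: 8.22
tool_pos: [0.5521, 0.024, 0.1354]
orientation: [180.0, 0.1, 5.8]
force: [0.6, 0.5, -0.6]
opening: 0.0176
```

```bash
python3 - <<'E'
from h import *
o=telemetry.get_obs()
b=snapshot("scene");a=snapshot("side");cv2.imwrite("pics/a5.png",a);cv2.imwrite("pics/b5.png",b)
cv2.imwrite("pics/over3.png",np.hstack([cv2.resize(a[320:390,220:290],(400,400),interpolation=2),cv2.resize(b[175:245,420:490],(400,400),interpolation=2)]))
print(o["clock"],o["tool_pos"],o["orientation"],o["force"],o["moment"],o["opening"])
E
```

```text
8.2167 [0.55209748 0.02402777 0.13541249] [1.79973921e+02 7.44652497e-02 5.80688978e+00] [ 0.57980611  0.51127006 -0.55854005] [ 0.05015076 -0.00394243 -0.00191971] 0.017614850382899606
```

View pics/over3.png

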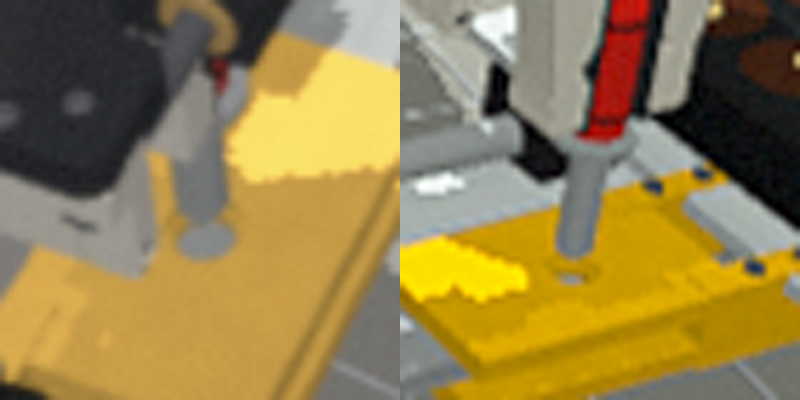

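```bash
python3 - <<'E'
from h import *
N=tri([ray("side",(255.5,358.7)),ray("scene",(450.5,219.1))]);H=tri([ray("side",(255.9,360.4)),ray("scene",(450.5,222.4))])
print(N,H)
E
```

```text
(array([0.55262189, 0.0266364 , 0.08234401]), [np.float64(0.3), np.float64(0.3)]) (array([0.55391263, 0.02598055, 0.07636147]), [np.float64(1.2), np.float64(1.2)])
```

step_arm(
  plan="1 0.06 0.03 0 0 0 0; 1 0 0 0.3 0 0 0; 1 0 0 0.3 0 0 0; 1 0 0 0.2 0 0 0; 1 0 0 0.2 0 0 0; 1 0 0 0 0 0 0; 1 0 0 0 0 0 0",
)

```text
clock: 8.9
tool_pos: [0.5529, 0.0238, 0.1259]
orientation: [180.0, 0.0, 5.8]
force: [0.1, 0.3, -1.0]
opening: 0.0175
```

step_arm(
  plan="1 0 0 0.1 0 0 0; 1 0 0 0.1 0 0 0; 1 0 0 0.1 0 0 0; 1 0 0 0.1 0 0 0; 1 0 0 0 0 0 0; 1 0 0 0 0 0 0",
)

```text
clock: 9.4
tool_pos: [0.5529, 0.0239, 0.122]
orientation: [180.0, 0.0, 5.8]
force: [-0.1, 0.1, -0.8]
opening: 0.0174
```

step_arm(
  plan="1 0 0 0.05 0 0 0; 1 0 0 0.05 0 0 0; 1 0 0 0.05 0 0 0; 1 0 0 0 0 0 0; 1 0 0 0 0 0 0",
)

```text
clock: 9.82
tool_pos: [0.553, 0.0239, 0.1205]
orientation: [-180.0, 0.0, 5.8]
force: [-0.4, 0.0, -1.6]
opening: 0.0172
```

step_arm(
  plan="1 0 0 0.05 0 0 0; 1 0 0 0 0 0 0; 1 0 0 0.05 0 0 0; 1 0 0 0 0 0 0; 1 0 0 0 0 0 0",
)

```text
clock: 10.23
tool_pos: [0.5531, 0.0239, 0.1197]
orientation: [180.0, -0.0, 5.8]
force: [-1.1, 1.6, 0.2]
opening: 0.0178
```

step_arm(
  plan="1 0 0 0.05 0 0 0; 1 0 0 0 0 0 0; 1 0 0 0 0 0 0; 1 0 0 0 0 0 0",
)

```text
clock: 10.57
tool_pos: [0.5532, 0.0239, 0.1197]
orientation: [180.0, -0.0, 5.8]
force: [-2.4, 1.0, 4.7]
opening: 0.0171
```

step_arm(
  plan="1 0 0 0.05 0 0 0; 1 0 0 0 0 0 0; 1 0 0 0 0 0 0; 1 0 0 0 0 0 0",
)

```text
clock: 10.9
tool_pos: [0.5534, 0.0239, 0.1196]
orientation: [180.0, -0.1, 5.8]
force: [-3.1, 0.0, 8.3]
opening: 0.0172
```

step_arm(
  plan="1 0 0 -0.04 0 0 0; 1 -0.03 0 0 0 0 0; 1 0 0.04 0 0 0 0; 1 0 0.04 0 0 0 0; 1 0 0.04 0 0 0 0; 1 0 0.04 0 0 0 0; 1 0 0.04 0 0 0 0",
)

```text
clock: 11.48
tool_pos: [0.5534, 0.023, 0.1196]
orientation: [-179.9, -0.1, 5.8]
force: [-3.2, 6.0, 5.1]
opening: 0.0174
```

step_arm(
  plan="1 0 0.05 0 0 0 0; 1 0 0.05 0 0 0 0; 1 0 0.05 0 0 0 0; 1 0 0.05 0 0 0 0; 1 0 0.05 0 0 0 0; 1 0 0.05 0 0 0 0",
)

```text
clock: 11.98
tool_pos: [0.5537, 0.0201, 0.1196]
orientation: [-179.9, -0.1, 5.8]
force: [-3.5, 6.4, 7.8]
opening: 0.0171
```

step_arm(
  plan="1 -0.03 0.05 -0.03 0 0 0; 1 0 0.05 0 0 0 0; 1 0 0.05 0 0 0 0; 1 0 0.05 0 0 0 0; 1 0 0.05 0 0 0 0; 1 0 0.05 0 0 0 0",
)

```text
clock: 12.48
tool_pos: [0.5538, 0.0168, 0.1197]
orientation: [-179.9, -0.1, 5.8]
force: [-2.3, 4.5, 4.0]
opening: 0.0174
```

step_arm(
  plan="1 0 0.05 0 0 0 0; 1 0 0.05 0 0 0 0; 1 0 0.05 0 0 0 0; 1 0 0.05 0 0 0 0; 1 0 0.05 0 0 0 0; 1 0 0.05 0 0 0 0",
)

```text
clock: 12.98
tool_pos: [0.5542, 0.0138, 0.1197]
orientation: [-179.9, -0.1, 5.8]
force: [-1.4, 5.2, 4.1]
opening: 0.0177
```

step_arm(
  plan="1 0 0.05 0 0 0 0; 1 0 0.05 0 0 0 0; 1 0 0.05 0 0 0 0; 1 0 0.05 0 0 0 0",
)

```text
clock: 13.32
tool_pos: [0.5544, 0.0118, 0.1197]
orientation: [-179.9, -0.1, 5.8]
force: [-2.3, 5.4, 4.1]
opening: 0.0176
```

step_arm(
  plan="1 0 0.05 0 0 0 0; 1 0 0.05 0 0 0 0; 1 0 0.05 0 0 0 0; 1 0 0.05 0 0 0 0",
)

```text
clock: 13.65
tool_pos: [0.5546, 0.0098, 0.1197]
orientation: [-179.9, -0.1, 5.8]
force: [-2.9, 5.3, 5.0]
opening: 0.0174
```

step_arm(
  plan="1 0 0.05 0 0 0 0; 1 0 0.05 0 0 0 0; 1 0 0.05 0 0 0 0; 1 0 0.05 0 0 0 0",
)

```text
clock: 13.98
tool_pos: [0.5548, 0.0078, 0.1197]
orientation: [-179.9, -0.1, 5.8]
force: [-1.7, 5.3, 3.5]
opening: 0.0174
```

step_arm(
  plan="1 0 0.05 0 0 0 0; 1 0 0.05 0 0 0 0; 1 0 0.05 0 0 0 0; 1 0 0.05 0 0 0 0",
)

```text
clock: 14.32
tool_pos: [0.555, 0.0058, 0.1197]
orientation: [-179.9, -0.1, 5.8]
force: [-1.9, 5.1, 4.3]
opening: 0.0176
```

step_arm(
  plan="1 0 0.05 0 0 0 0; 1 0 0.05 0 0 0 0; 1 0 0.05 0 0 0 0",
)

```text
clock: 14.57
tool_pos: [0.5552, 0.0044, 0.1197]
orientation: [-179.9, -0.1, 5.8]
force: [-1.5, 5.0, 4.8]
opening: 0.0174
```

step_arm(
  plan="1 0 0.05 0 0 0 0; 1 0 0.05 0 0 0 0; 1 0 0.05 0 0 0 0; 1 0 0.05 0 0 0 0",
)

```text
clock: 14.9
tool_pos: [0.5554, 0.0024, 0.1197]
orientation: [-179.9, -0.1, 5.8]
force: [-2.2, 5.4, 4.8]
opening: 0.0174
```

step_arm(
  plan="1 0 0.05 0 0 0 0; 1 0 0.05 0 0 0 0; 1 0 0.05 0 0 0 0",
)

```text
clock: 15.15
tool_pos: [0.5555, 0.0009, 0.1197]
orientation: [-179.9, -0.1, 5.8]
force: [-1.3, 5.2, 5.0]
opening: 0.0178
```

step_arm(
  plan="1 0 0.05 0 0 0 0; 1 0 0.05 0 0 0 0; 1 0 0.05 0 0 0 0; 1 0 0.05 0 0 0 0",
)

```text
clock: 15.48
tool_pos: [0.5557, -0.0011, 0.1197]
orientation: [-179.9, -0.1, 5.8]
force: [-1.5, 4.4, 4.1]
opening: 0.0171
```

step_arm(
  plan="1 0 0.05 0 0 0 0; 1 0 0.05 0 0 0 0; 1 0 0.05 0 0 0 0",
)

```text
clock: 15.73
tool_pos: [0.5559, -0.0026, 0.1197]
orientation: [-179.9, -0.1, 5.8]
force: [-0.8, 4.4, 3.5]
opening: 0.0176
```

step_arm(
  plan="1 0 0.05 0 0 0 0; 1 0 0.05 0 0 0 0; 1 0 0.05 0 0 0 0; 1 0 0.05 0 0 0 0",
)

```text
clock: 16.07
tool_pos: [0.5561, -0.0046, 0.1197]
orientation: [-179.9, -0.1, 5.8]
force: [-1.2, 5.8, 3.8]
opening: 0.0174
```

step_arm(
  plan="1 0 0.05 0 0 0 0; 1 0 0.05 0 0 0 0; 1 0 0.05 0 0 0 0",
)

```text
clock: 16.32
tool_pos: [0.5562, -0.0062, 0.1197]
orientation: [-179.9, -0.1, 5.8]
force: [-1.6, 4.7, 3.5]
opening: 0.0173
```

step_arm(
  plan="1 0 0.05 0 0 0 0; 1 0 0.05 0 0 0 0; 1 0 0.05 0 0 0 0; 1 0 0.05 0 0 0 0",
)

```text
clock: 16.65
tool_pos: [0.5564, -0.0085, 0.1196]
orientation: [-180.0, -0.1, 5.8]
force: [-0.6, 5.5, 4.3]
opening: 0.0175
```

step_arm(
  plan="1 0 0.05 0 0 0 0; 1 0 0.05 0 0 0 0; 1 0 0.05 0 0 0 0",
)

```text
clock: 16.9
tool_pos: [0.5563, -0.0104, 0.1194]
orientation: [-180.0, -0.0, 5.8]
force: [-0.0, 3.9, 3.3]
opening: 0.0174
```

step_arm(
  plan="1 0 0.04 0 0 0 0; 1 0 0.04 0 0 0 0; 1 0 0 0 0 0 0",
)

```text
clock: 17.15
tool_pos: [0.5558, -0.0117, 0.1189]
orientation: [180.0, 0.0, 5.8]
force: [0.5, 1.8, -0.0]
opening: 0.0174
```

step_arm(
  plan="1 0 0 0.05 0 0 0; 1 0 0.03 0.05 0 0 0; 1 0 0 0 0 0 0; 1 0 0 0 0 0 0",
)

```text
clock: 17.48
tool_pos: [0.5558, -0.0118, 0.118]
orientation: [180.0, 0.0, 5.8]
force: [0.9, 0.6, -2.4]
opening: 0.0176
```

step_arm(
  plan="1 0 0.04 0.05 0 0 0; 1 0 0.04 0.05 0 0 0; 1 0 0 0 0 0 0; 1 0 0 0 0 0 0",
)

```text
clock: 17.82
tool_pos: [0.5559, -0.0124, 0.1171]
orientation: [180.0, 0.0, 5.8]
force: [0.6, 0.4, -0.1]
opening: 0.0178
```

step_arm(
  plan="1 0 0 0.05 0 0 0; 1 0 0 0.05 0 0 0; 1 0 0 0.05 0 0 0; 1 0 0 0 0 0 0; 1 0 0 0 0 0 0",
)

```text
clock: 18.23
tool_pos: [0.5561, -0.0125, 0.1158]
orientation: [180.0, 0.0, 5.8]
force: [0.5, 1.5, 0.0]
opening: 0.0175
```

step_arm(
  plan="1 0 0 0.08 0 0 0; 1 0 0 0.08 0 0 0; 1 0 0 0.08 0 0 0; 1 0 0 0.08 0 0 0; 1 0 0 0 0 0 0; 1 0 0 0 0 0 0",
)

```text
clock: 18.73
tool_pos: [0.5561, -0.0125, 0.1124]
orientation: [180.0, 0.0, 5.8]
force: [0.7, -0.3, -0.6]
opening: 0.0174
```

step_arm(
  plan="1 0 0 0.08 0 0 0; 1 0 0 0.08 0 0 0; 1 0 0 0.08 0 0 0; 1 0 0 0.08 0 0 0; 1 0 0 0.08 0 0 0; 1 0 0 0 0 0 0; 1 0 0 0 0 0 0",
)

```text
clock: 19.32
tool_pos: [0.5561, -0.0124, 0.1084]
orientation: [180.0, 0.0, 5.8]
force: [0.9, -1.2, 0.2]
opening: 0.0177
```

step_arm(
  plan="1 0 0 0.1 0 0 0; 1 0 0 0.1 0 0 0; 1 0 0 0.1 0 0 0; 1 0 0 0.1 0 0 0; 1 0 0 0.1 0 0 0; 1 0 0 0 0 0 0; 1 0 0 0 0 0 0",
)

```text
clock: 19.9
tool_pos: [0.556, -0.0124, 0.1034]
orientation: [-180.0, 0.0, 5.8]
force: [1.5, -1.3, -0.3]
opening: 0.0172
```

step_arm(
  plan="1 0 0 0.1 0 0 0; 1 0 0 0.12 0 0 0; 1 0 0 0.12 0 0 0; 1 0 0 0.12 0 0 0; 1 0 0 0.12 0 0 0; 1 0 0 0.12 0 0 0; 1 0 0 0 0 0 0; 1 0 0 0 0 0 0",
)

```text
clock: 20.57
tool_pos: [0.556, -0.0124, 0.0963]
orientation: [180.0, 0.0, 5.8]
force: [2.3, -1.3, -1.4]
opening: 0.0175
```

step_arm(
  plan="1 0 0 0.1 0 0 0; 1 0 0 0.1 0 0 0; 1 0 0 0.1 0 0 0; 1 0 0 0.1 0 0 0; 1 0 0 0.1 0 0 0; 1 0 0 0 0 0 0; 1 0 0 0 0 0 0",
)

```text
clock: 21.15
tool_pos: [0.5561, -0.0124, 0.0914]
orientation: [-180.0, 0.0, 5.8]
force: [1.3, -1.8, 0.8]
opening: 0.0176
```

Three millimetres remain to the expected home height (TCP about 0.0883).

step_arm(
  plan="1 0 0 0.08 0 0 0; 1 0 0 0.08 0 0 0; 1 0 0 0.06 0 0 0; 1 0 0 0.04 0 0 0; 1 0 0 0 0 0 0; 1 0 0 0 0 0 0",
)

```text
clock: 21.65
tool_pos: [0.5561, -0.0124, 0.0889]
orientation: [180.0, 0.0, 5.8]
force: [0.5, -2.2, 1.2]
opening: 0.0174
```

step_arm(
  plan="1 0 0 0.05 0 0 0; 1 0 0 0.05 0 0 0; 1 0 0 0 0 0 0; 1 0 0 0 0 0 0",
)

```text
clock: 21.98
tool_pos: [0.5561, -0.0124, 0.0882]
orientation: [180.0, -0.0, 5.8]
force: [0.9, -1.7, 5.0]
opening: 0.0173
```

step_arm(
  plan="1 0 0 0.05 0 0 0; 1 0 0 0 0 0 0; 1 0 0 0 0 0 0",
)

```text
clock: 22.23
tool_pos: [0.5562, -0.0124, 0.0882]
orientation: [180.0, -0.0, 5.8]
force: [-2.0, -1.0, 9.6]
opening: 0.0173
```

```bash
python3 - <<'E'
from h import *
o=telemetry.get_obs()
b=snapshot("scene");a=snapshot("side")
cv2.imwrite("pics/home1.png",np.hstack([cv2.resize(a[280:380,220:320],(400,400),interpolation=2),cv2.resize(b[160:260,390:490],(400,400),interpolation=2)]))
print(o["clock"],o["tool_pos"],o["force"],o["opening"])
E
```

```text
22.2333 [ 0.55617041 -0.01243424  0.08816288] [-2.015697   -0.98000765  9.61650391] 0.017277878108036857
```

View pics/home1.png

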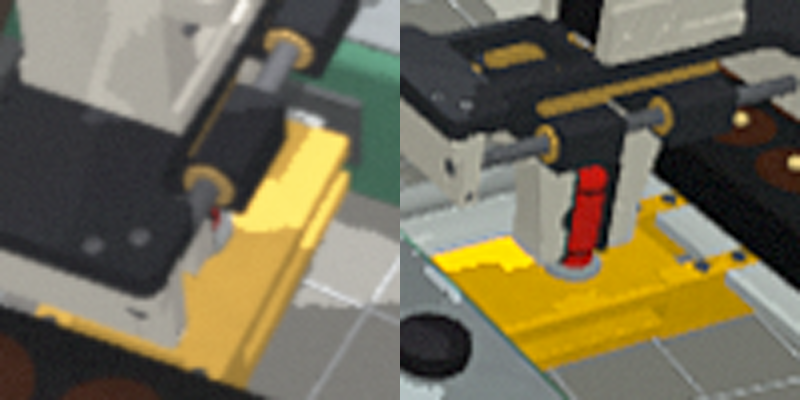

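The collar sits flush on the fork plate. I'll ease off, open to 4 cm and rise.

step_arm(
  plan="1 0 0 -0.1 0 0 0; 2 0 0 0 0 0 0; 3 0 0 0 0 0 0; 4 0 0 0 0 0 0; 4 0 0 0 0 0 0; 4 0 0 0 0 0 0; 4 0 0 0 0 0 0",
)

```text
clock: 22.92
tool_pos: [0.556, -0.0123, 0.0883]
orientation: [-180.0, 0.0, 5.8]
force: [-0.1, 0.6, -0.1]
opening: 0.0394
```

step_arm(
  plan="4 0 0 -0.5 0 0 0; 4 0 0 -1.5 0 0 0; 4 0 0 -2.5 0 0 0; 4 0 0 -3 0 0 0; 4 0 0 -3 0 0 0; 4 0 0 -3 0 0 0; 4 0 0 -3 0 0 0; 4 0 0 -1.5 0 0 0; 4 0 0 0 0 0 0; 4 0 0 0 0 0 0",
)

```text
clock: 23.75
tool_pos: [0.5564, -0.0122, 0.2698]
orientation: [-180.0, -0.1, 5.8]
force: [0.5, -0.4, -0.8]
opening: 0.0402
```

```bash
python3 - <<'E'
from h import *
o=telemetry.get_obs()
b=snapshot("scene");a=snapshot("side");cv2.imwrite("pics/end_b.png",b);cv2.imwrite("pics/end_a.png",a)
cv2.imwrite("pics/home2.png",np.hstack([cv2.resize(a[150:390,200:440],(400,400),interpolation=2),cv2.resize(b[160:320,330:490],(400,400),interpolation=2)]))
for n,im in(("side",a),("scene",b)):
    for c in("red","blue"):
        for x in blobs(im,c): print(n,c,x[0],x[2])
print(o["clock"],o["tool_pos"],o["force"],o["opening"])
E
```

```text
side red [406.1, 170.1] [13.0, 34.8]
side red [403.5, 245.2] [15.6, 38.0]
side red [354.9, 280.3] [11.6, 11.2]
side red [267.1, 323.7] [30.4, 12.5]
side blue [353.1, 193.2] [9.2, 25.3]
side blue [440.7, 217.3] [10.5, 26.8]
scene red [295.1, 212.3] [33.0, 13.0]
scene red [357.8, 204.4] [7.0, 9.0]
scene red [434.4, 212.9] [10.1, 25.2]
scene red [198.7, 251.9] [37.2, 14.7]
scene blue [224.5, 1.9] [6.0, 88.0]
scene blue [10.9, 97.8] [114.0, 35.0]
scene blue [526.3, 80.2] [13.3, 17.5]
scene blue [241.4, 216.2] [23.8, 8.9]
scene blue [263.6, 264.8] [26.4, 10.2]
23.75 [ 0.55636627 -0.01224034  0.26977075] [ 0.49333811 -0.42073451 -0.77883671] 0.040159170037614066
```

View pics/home2.png

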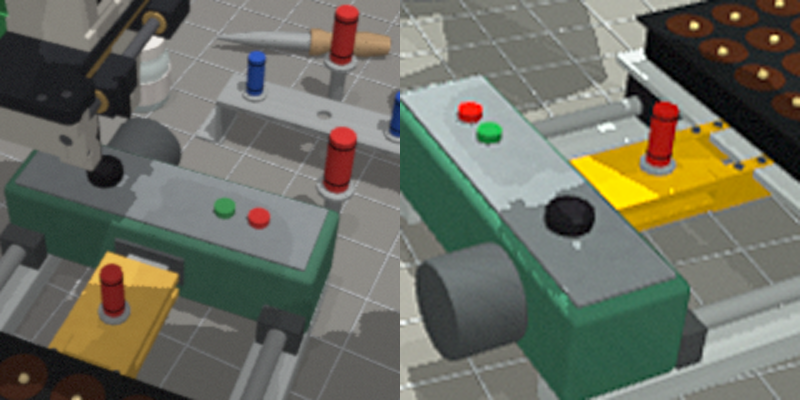

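View pics/end_b.png

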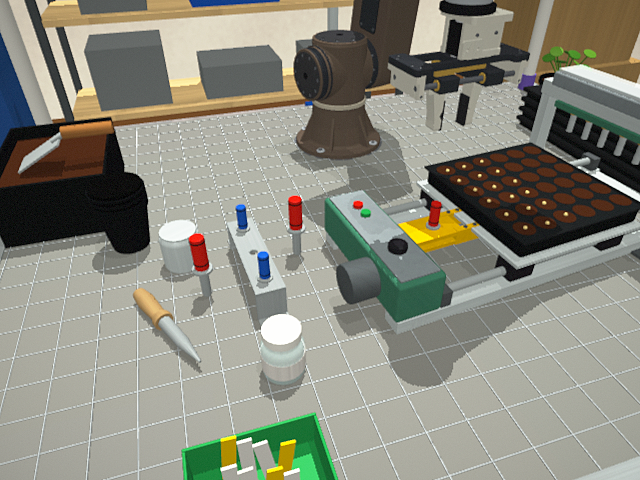

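The pin stands upright in the fork at scene (434,213) and side (267,324), with its collar on the plate. The blue and larger red pins haven't moved. I'll check the grip height and hand in.

```bash
python3 - <<'E'
from h import *
print(tri([ray("side",(267.1,323.7)),ray("scene",(434.4,212.9))]))
from plant import workorder
print(workorder.close_job())
E
```

```text
(array([ 0.55738739, -0.0120321 ,  0.10656861]), [np.float64(0.1), np.float64(0.1)])
the job is handed in; nothing more can be done
None
```

The tray carriage is coupled to its drive bar: the red coupling pin is fully home through fork and bar, and the gripper has let go. The job was handed in at about 24 s of the 67 s allowed.

- **Pick:** I took the smallest red pin from the rack's middle hole.
- **Finding the hole:** I lowered it into the fork hole, rested it on the bar with 3 to 8 N, and eased the carriage about 36 mm towards the drive box at roughly 6 mm/s. The nose then dropped and the vertical force fell to about zero.
- **Seating:** The pin went down with almost no resistance. The collar met the fork at the expected height, and I confirmed it with about 10 N before letting go.

**Last checks:**
- The grip's centre measures 106.6 mm above the bench, against 106 mm expected.
- The pin is upright with its collar on the plate, and the gripper is clear above it.
- The blue stop pins and the larger red pins are within a fraction of a pixel of where they started. By eye, the other things on the bench are also unmoved.

**Disagreements:** The side and scene cameras put the fork hole at about 76 to 77 mm instead of 79 mm, which is about their stated accuracy. A force of 1 to 3.5 N across the bar also showed during the slide. No check failed.

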